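Set the casting plate on the levelling screws with a plate lifter

TASK

The clean glass casting plate lies flat in the low steel drying tray. Dip the plate lifter's blade, tilted, into the space in front of the glass and work it under until the glass, stopped by the tray's far wall, meets the blade's heel, without forcing it; lift the plate out and set it down gently, centred and square, on the three round-headed screws of the levelling stand, then leave the lifter standing flat on its blade on the open bench. The gripper must never touch the glass, the plate must not be tipped steeply or dropped, and the cup, tube and beaker standing about must not be knocked.

Things in the scene. Friction and masses are not known exactly. Their poses are not given: they have to be found in the camera images.
- plate: square slab of pale frosted glass, 104 x 104 x 6 mm, 160 g, half-round edges. Origin: centre of underside; z up, x away from the robot along a side. It lies loose on the 3 mm floor of a fixed steel tray: inside 176 (x) x 124 mm, walls 4 mm, rim 16 mm above the bench, heading within 3 degrees. The tray's place is not measured: near wall 44 to 70 mm before the plate, far wall 2 to 28 mm behind
- lifter: hand tool, 160 g: thin polished steel blade, 12 mm high upturned heel, cranked neck, black straight handle. Origin: underside of the blade at the heel, mid-width; x to the blade's tip, z up. Blade x = 0 to 70 mm, 54 mm wide (y), underside flat at z = 0, top sloping from z = 2.8 mm at the heel to 0.8 mm at the tip. Heel wall x = -3 to 0. It stands by itself on its blade
- lifter_grip (a point): centre of the lifter's handle, at x = -64, z = 57 mm in the lifter's frame, same axes. The handle runs along x from -111 to -21 mm, 16 mm wide (y), z = 47 to 67 mm; the 22 mm wide neck leans back from the heel's foot to its front end
- lifter_tip (a point): middle of the blade's front edge, at its underside: x = 70 mm, z = 0 in the lifter's frame
- stand: levelling stand, fixed: grey base 112 x 112 mm, top at z = 12 mm, three upright screws with brass nuts and 15 mm round heads whose tops are at z = 50 mm. Origin: centre of the underside, x away from the robot. Heads at x = -37, y = -42 and +42 mm, and at x = 37, y = 0: the blade passes between the near two from the near (-x) side and ends short of the far one
- stand_top (a point): point over the middle of the stand at the height of the heads' tops, z = 50 mm: where the centre of the plate's underside should come to rest
- specimen_cup: small capped specimen cup, 38 mm diameter, 58 mm high, standing loose between the mixer and the work; bystander. Origin: centre of its underside
- conical: capped conical tube lying loose on the bench beside the mixer, 121 mm long, 35 mm high; bystander
- beaker: small empty beaker, 46 mm diameter, 58 mm high, standing loose in front of the mixer; bystander. Origin: centre of its underside

How it is judged (in metres and radians):
On the way:
1. the plate is carried on the lifter, clear above the tray (contact force between plate and lifter above 0.7 N and height (world z) of plate above 0.06 m), for 0.3 s.
At the end, for the whole second after the job is handed in: Plate at rest on the three heads, off the lifter: its centre within 14 mm of the stand's middle, height within 3 mm, tilt under 0.04 rad, square to the stand within 0.2 rad. Lifter at rest on the bench, flat on its blade (tilt under 0.06 rad, underside within 4 mm of the bench), off the stand (horizontal distance between plate and stand_top below 0.014 m and z of plate in the frame of stand_top between -0.003 and 0.003 m and angle between plate's own z axis and vertical below 0.04 rad and (angle between the x axis of plate and the x axis of stand, either way round below 0.2 rad or angle between the x axis of plate and the y axis of stand, either way round below 0.2 rad) and contact force between plate and stand above 0.7 N and linear speed of each of plate, lifter below 0.01 m/s and contact force between plate and lifter below 0.05 N and angle between lifter's own z axis and vertical below 0.06 rad and height (world z) of lifter below 0.004 m and contact force between lifter and stand below 0.05 N); the robot touches nothing.
It fails at once if the gripper touches the glass plate (contact force between the fingers and plate above 0.5 N).
It fails at once if the plate is tipped steeply (over 0.5 rad) (angle between plate's own z axis and vertical above 0.5 rad).
It fails at once if the lifter is forced against the glass (over 30 N) (contact force between plate and lifter above 30 N).
It fails at once if the plate is dropped or knocked hard on the stand (over 20 N) (contact force between plate and stand above 20 N).
It fails at once if the specimen cup, the conical tube or the beaker is knocked about (moved over 25 mm) (distance of any of specimen_cup, conical, beaker from where it was at the start of the episode above 0.025 m).
It also fails if it takes over 69 s, if anything falls off the work surface, if the arm or the gripper's body presses on something with over 40 N, if the wrist force passes 120 N, or if a joint passes its speed limit or range.

ROBOT

A 7-joint arm with a two-finger parallel gripper is mounted at the origin on the work surface; the furniture and walls round the work are solid. World frame = base frame: x ahead of the robot, y to its left, z up, the work surface at z = 0. Lengths are in m, angles in degrees, forces in N, time in s.
With the tool pointing down it reaches from about 0.425 to 1.025 m from the base axis. Payload 9.4 kg.
Tool frame: the origin (TCP) lies midway between the tips of the shut fingers; the grasp point (between the pads) lies 19 mm behind it; z points along the fingers, y is the line along which they close (so a half turn about z gives the same grasp; the last joint's range is limited). The gripper opens to 85 mm and grips with 20 to 120 N. Pads are 22 mm wide; open, the fingers measure 114 mm over their backs; the gripper's body (76 mm by 85 mm) begins 54 mm behind the grasp point. The pads swing forward as they close: fully open they stand 13 mm farther back than shut.
Start: joints at [-74.926, 34.337, -0.143, 91.639, 0.103, 54.024, -4.572], TCP at [0.242, 0.684, 0.231] pointing down, gripper open.
Joint ranges: [-147.43, 147.43], [-19.82, 112.94], [-74.19, 73.91], [6.32, 146.72], [-59.91, 239.91], [6.04, 106.73], [-150.56, 150.56]. Speed limits (degrees/s): [127.2, 127.2, 172.46, 172.46, 180, 180, 180].

INTERFACE

Orientations are given as a 3x3 rotation matrix whose columns are the frame's x, y, z axes.
In Python, from station import arm gives the robot as it stands.
- The arm moves only by the tool drive_tool, never from a script. Its arguments are lists of equal length, an entry for each row: "claw": the finger opening in mm, from 0 to 85.4; "slide": the shift along the world's x, y, z in units of 30 mm (1.0 is 30 mm), a list of three; "yaw": the turn about the world's z in units of 5 degrees (1.0 is 5 degrees). In form: {"claw": [claw, ...], "slide": [[tx, ty, tz], ...], "yaw": [yaw, ...]}. A call has 1 to 10 rows; each row is the pose to reach, as a shift and turn from the pose commanded when the call began; what a row does not reach only later rows make up. A row lasts 1/10 s, in which the tool goes at most 50 mm and 8.59 degrees, less where a joint would pass 70% of its speed; a pose out of reach is approached as far as the arm can. A call with a gripper value outside its range is refused whole. The fingers move at their own pace and stop on an object; "force" is the grip in N (left out, the last holds). Time passes only in rows, so rows that repeat a pose let the fingers close. It gives the time, the measured TCP pose, the force, the opening and the grip force at its end, in the units of the state.
- arm.get_state(): the state, without advancing time (a new reading comes with each control period).
- arm.capture(name): name is "scene" or "top" or "wrist"; returns the picture (420x560x3 uint8, red, green, blue); there is no depth.
- arm.camera_info(name): a dict with "K" (3x3 intrinsics, pixels), "k1" (the pictures are not rectified: a ray, as slopes to the right and down, at radius r is drawn at 1 + k1 r^2 times it, then the intrinsics apply), "eye" and "attitude" of the camera in the world. Camera axes: x right, y up, looking along -z (the intrinsics and any distortion apply to the point x, -y, -z); pixel columns grow to the right and rows downward; lengths in m; the calibration is good to about 2 mm. A picture is of the moment at which its call begins: read the wrist's pose just before it. camera_info takes no time and is no camera call; for the wrist camera it gives the pose at the moment of the call.
- arm.finish_job(): hands the job in; it is judged then, once.
The state is a dict: "time": time; "q": joint angles; "qd": joint speeds; "joint_torque": joint torques, N m; "eef_pos": TCP position; "tcp_rot": TCP orientation; "ft_force": force on the tool from outside, world axes, zero at the start; "torque": the same for the moment, N m; "finger_gap": finger opening in m; "grasp_force": force on a finger pad.
Only numpy, scipy, OpenCV 4.12 (cv2) and the standard library are available. Lean on these libraries where they do the work, as an engineer would, in place of code of your own. Each camera call takes 0.05 s, during which the arm holds its last target. There are 200 camera calls.

## Working session

There is one attempt and no reset: what is moved stays moved. The work goes in short steps, Python scripts to look and compute and a tool call to move; the robot and the scene stay as the last step left them, time stands still between calls to the robot, and variables do not carry over. Pictures are saved under pics/ and viewed, at most 10 in all, crops included, and the job is handed in when it is done.

Besides the shell and the picture viewer there is one more tool, called after ">>>" as name(argument=value, ...), one argument or row to a line, values as JSON. drive_tool: Moves the arm, as the interface text tells. Its arguments: {"type":"object","properties":{"claw":{"type":"array","items":{"type":"number"}},"slide":{"type":"array","items":{"type":"array","items":{"type":"number"}}},"yaw":{"type":"array","items":{"type":"number"}},"force":{"type":"number"}},"required":["claw","slide","yaw"]}

```bash
ls; mkdir -p pics; cat > h.py <<'E'
from station import arm
import numpy as np, cv2
def snap(n,f):
    im=arm.capture(n); cv2.imwrite(f'pics/{f}.png',im[:,:,::-1]); return im
def ray(n,u,v,ci=None):
    ci=ci or arm.camera_info(n); K=np.array(ci['K']); 
    d=np.array([(u-K[0,2])/K[0,0],(v-K[1,2])/K[1,1]]); s=d.copy()
    for _ in range(30): s=d/(1+ci['k1']*(s@s))
    R=np.array(ci['attitude']); return np.array(ci['eye']),R@np.array([s[0],-s[1],-1])
def onz(n,u,v,z,ci=None):
    e,d=ray(n,u,v,ci); return e+d*(z-e[2])/d[2]
def proj(n,p,ci=None):
    ci=ci or arm.camera_info(n); K=np.array(ci['K'])
    c=np.array(ci['attitude']).T@(np.array(p)-np.array(ci['eye'])); s=np.array([c[0],-c[1]])/-c[2]
    s=s*(1+ci['k1']*(s@s)); return K[0,0]*s[0]+K[0,2],K[1,1]*s[1]+K[1,2]
E
python3 - <<'E'
from h import *
for n in ['top','scene']:
    snap(n,n+'0'); print(n,arm.camera_info(n))
a=cv2.imread('pics/top0.png'); cv2.imwrite('pics/top0b.png',cv2.resize(a,(800,600),interpolation=cv2.INTER_CUBIC))
s=arm.get_state(); print(s)
E
```

```text
pics
top {'K': array([[493.99416065,   0.        , 281.75071772],
       [  0.        , 493.99416065, 206.9168092 ],
       [  0.        ,   0.        ,   1.        ]]), 'k1': -0.12454612833292283, 'eye': array([ 0.33608392, -0.00502274,  1.30352995]), 'attitude': array([[ 1.24854342e-02,  9.88460526e-01, -1.50963250e-01],
       [-9.99921367e-01,  1.25192632e-02, -7.26368158e-04],
       [ 1.17196241e-03,  1.50960448e-01,  9.88539109e-01]])}
scene {'K': array([[411.36729965,   0.        , 287.58447614],
       [  0.        , 411.36729965, 210.89486089],
       [  0.        ,   0.        ,   1.        ]]), 'k1': -0.10353765899367762, 'eye': array([0.04244573, 0.60133774, 0.46582663]), 'attitude': array([[-0.77153117,  0.29128119, -0.56559255],
       [-0.63617665, -0.35931891,  0.68276584],
       [-0.00435125,  0.8865919 ,  0.46253203]])}
{'time': 0.1, 'q': array([-74.92507811,  34.38015329,  -0.14587702,  91.6762476 ,
         0.10355184,  54.02491571,  -4.57257273]), 'qd': array([-0.02040332, -0.13221045, -0.03202677, -0.10769726,  0.14454497,
       -0.04948935,  0.01347247]), 'joint_torque': array([ 6.18016362e-03, -7.77998972e+01,  1.57020964e+00, -2.58625942e+01,
        1.26326413e-02,  5.50564480e-03, -1.81015668e-05]), 'eef_pos': array([0.24151663, 0.68313707, 0.23050113]), 'tcp_rot': array([[-9.42838542e-01,  3.33249708e-01, -3.41572700e-04],
       [ 3.33249855e-01,  9.42837548e-01, -1.37539319e-03],
       [-1.36301812e-04, -1.41060276e-03, -9.99998996e-01]]), 'ft_force': array([ 1.27371731, -0.89419214,  0.97903984]), 'torque': array([-0.04081885, -0.04249946,  0.00766459]), 'grasp_force': 0.0, 'finger_gap': 0.08524749491403366}
```

View pics/top0b.png

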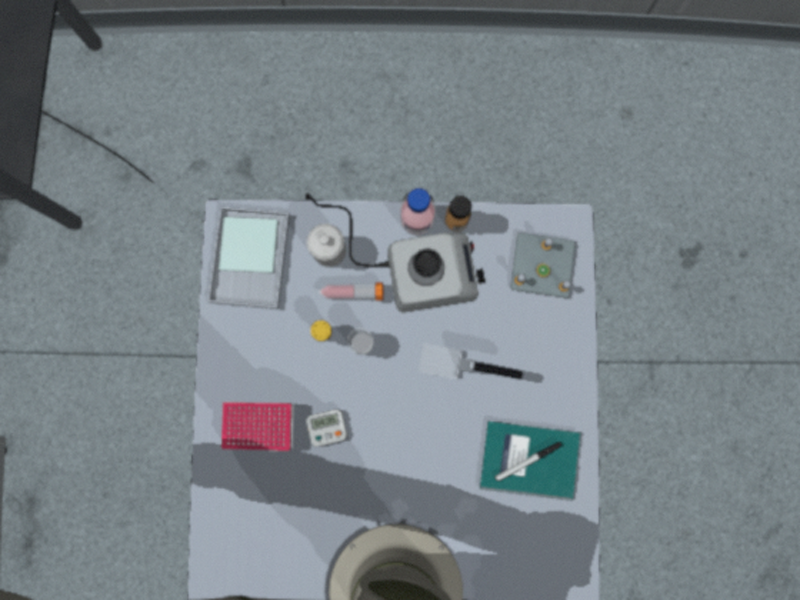

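View pics/scene0.png

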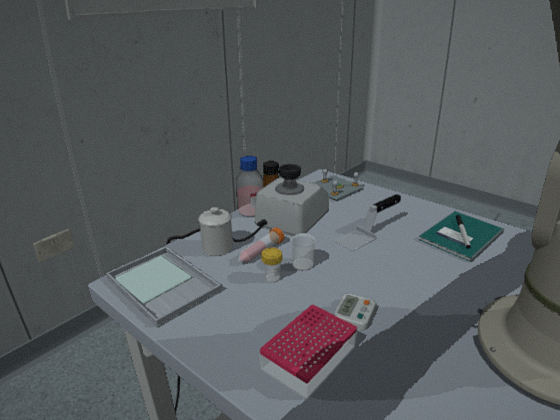

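The top view shows (800×600 scale) the tray at about (250,258) with the plate at (249,245), the lifter blade at (440,362) with its handle pointing right (−y), and the stand at (543,265). I'll take enlarged crops next.

```bash
python3 - <<'E'
from h import *
a=cv2.imread('pics/top0.png')
def c(x0,y0,w,h,W,H): return cv2.resize(a[y0:y0+h,x0:x0+w],(W,H),interpolation=cv2.INTER_CUBIC)
# tray 8x? each 5x
m=np.hstack([c(143,140,66,80,396,480), c(350,155,60,80,360,480)]); l=c(285,235,108,20,756,140)
cv2.imwrite('pics/m0.png',np.vstack([m,np.zeros((120,756,3),np.uint8)*0+c(285,235,108,17,756,120)])[:600])
for n,u,v in [('tray',250,258),('plate',249,245),('stand',543,265),('blade',440,362),('handle',500,370),('cup',321,330),('beaker',362,343),('tube',352,292)]:
    print(n,onz('top',u*.7,v*.7,{'stand':.012,'handle':.06}.get(n,.01)).round(3))
E
```

```text
tray [0.602 0.284 0.01 ]
plate [0.627 0.287 0.01 ]
stand [ 0.595 -0.267  0.012]
blade [ 0.412 -0.074  0.01 ]
handle [ 0.396 -0.177  0.06 ]
cup [0.468 0.145 0.01 ]
beaker [0.445 0.069 0.01 ]
tube [0.539 0.09  0.01 ]
```

View pics/m0.png

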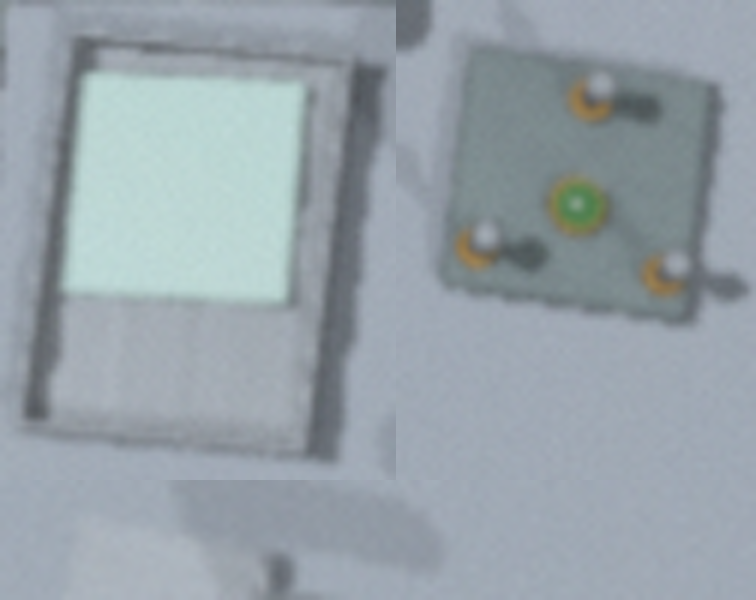

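The crops show the tray and stand both turned about −8° and the lifter heading about 81°. I'm moving over the tray for wrist-camera views.

>>> drive_tool(
  claw=[85, 85, 85, 85, 85, 85, 85, 85, 85, 85],
  slide=[
    [10, -13, 2],
    [10, -13, 2],
    [10, -13, 2],
    [10, -13, 2],
    [10, -13, 2],
    [10, -13, 2],
    [10, -13, 2],
    [10, -13, 2],
    [10, -13, 2],
    [10, -13, 2],
  ],
  yaw=[-16, -16, -16, -16, -16, -16, -16, -16, -16, -16],
)

```text
time: 1.1
eef_pos: [0.5426, 0.2914, 0.2915]
tcp_rot: [[0.17, 0.985, -0.0], [0.985, -0.17, -0.0], [-0.0, 0.0, -1.0]]
ft_force: [0.8, -0.4, -0.0]
finger_gap: 0.0847
grasp_force: 0.0
```

```bash
python3 - <<'E'
from h import *
ci=arm.camera_info('wrist'); s=arm.get_state(); print(s['q'],s['eef_pos'],s['tcp_rot'],ci)
im=snap('wrist','w1')
R=s['tcp_rot']; print('cam in tool',R.T@(ci['eye']-s['eef_pos']),R.T@ci['attitude'])
for p in [(.627,.287,.009),(.412,-.074,0),(.595,-.267,.012)]: print(proj('wrist',p,ci))
E
```

```text
[-50.16515171  24.52706826  24.13707887 103.77215015 -12.04633624
  54.24064504 -30.684771  ] [0.54264437 0.29138654 0.29145523] [[ 1.70369502e-01  9.85380248e-01 -4.56535783e-06]
 [ 9.85380145e-01 -1.70369487e-01 -4.56128907e-04]
 [-4.50238213e-04  7.32118419e-05 -9.99999896e-01]] {'K': array([[359.48677205,   0.        , 282.0573802 ],
       [  0.        , 359.48677205, 208.65926781],
       [  0.        ,   0.        ,   1.        ]]), 'k1': -0.013002848691927223, 'eye': array([0.55480394, 0.36053121, 0.43375985]), 'attitude': array([[ 9.85264564e-01,  1.64247094e-01,  4.77140469e-02],
       [-1.71036949e-01,  9.46664506e-01,  2.73079979e-01],
       [-3.16601705e-04, -2.77216892e-01,  9.60807314e-01]])}
cam in tool [ 0.07014134  0.00021208 -0.14233619] [[-6.77237130e-04  9.60931918e-01  2.76784016e-01]
 [ 9.99999695e-01  5.42800264e-04  5.62325915e-04]
 [ 3.90118483e-04  2.76784312e-01 -9.60931992e-01]]
(np.float64(352.96409150422534), np.float64(157.9175997825515))
(np.float64(238.34185597130045), np.float64(416.25389456653414))
(np.float64(373.17482151750505), np.float64(500.18669958339603))
```

View pics/w1.png

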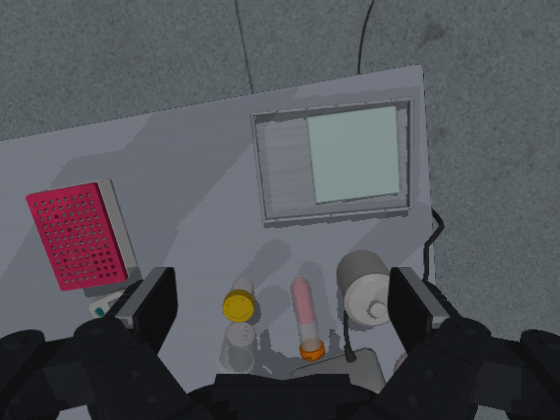

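The wrist view shows the plate at about (310–400, 108–202) and the tray rim at about (250–412, 97–226). I'll fit the plate by colour and enlarge the tray.

```bash
python3 - <<'E'
from h import *
a=cv2.imread('pics/w1.png'); ci=arm.camera_info('wrist')
cv2.imwrite('pics/w1c.png',cv2.resize(a[90:235,240:425],None,fx=4,fy=4,interpolation=cv2.INTER_CUBIC))
b=a.astype(int); m=((b[:,:,1]-b[:,:,2])>18).astype(np.uint8); m[:95]=0;m[215:]=0;m[:,:295]=0;m[:,415:]=0
m=cv2.morphologyEx(m,cv2.MORPH_OPEN,np.ones((5,5)))
v,u=np.nonzero(m); print(len(u))
for z in (.009,.006):
    P=np.array([onz('wrist',x,y,z,ci)[:2] for x,y in zip(u,v)])
    r=cv2.minAreaRect((P*1000).astype(np.float32)); print(z,r, P.mean(0))
E
```

```text
0Traceback (most recent call last):
  File "<stdin>", line 9, in <module>
cv2.error: OpenCV(4.12.0) /io/opencv/modules/imgproc/src/convhull.cpp:143: error: (-215:Assertion failed) total >= 0 && (depth == CV_32F || depth == CV_32S) in function 'convexHull'
```

View pics/w1c.png

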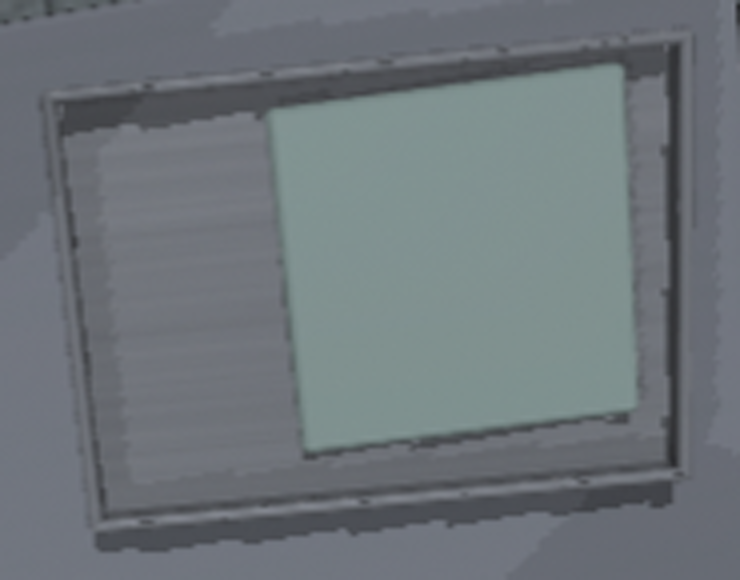

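>>> drive_tool(
  claw=[85, 85, 85, 85, 85, 85, 85, 85, 85, 85],
  slide=[
    [-1, -5, 0],
    [-3, -12, 0],
    [-3, -12, 0],
    [-3, -12, 0],
    [-3, -12, 0],
    [-3, -12, 0],
    [-3, -12, 0],
    [-3, -12, 0],
    [-3, -12, 0],
    [-3, -12, 0],
  ],
  yaw=[0, 0, 0, 0, 0, 0, 0, 0, 0, 0],
)

```text
time: 2.15
eef_pos: [0.4517, -0.0662, 0.2912]
tcp_rot: [[0.165, 0.986, 0.0], [0.986, -0.165, 0.0], [0.0, -0.0, -1.0]]
ft_force: [1.8, 0.1, 0.6]
finger_gap: 0.085
grasp_force: 0.0
```

```bash
python3 - <<'E'
from h import *
s=arm.get_state(); print(s['q'],s['eef_pos'],s['time'])
import pickle
ci=arm.camera_info('wrist'); pickle.dump(ci,open('ci2.pkl','wb')); snap('wrist','w2')
E
```

```text
[-23.55481958  12.21281498  30.34789214 122.58084621  -8.40920613
  47.14981446   2.4655917 ] [ 0.45167224 -0.06616398  0.29124592] 2.15
```

View pics/w2.png

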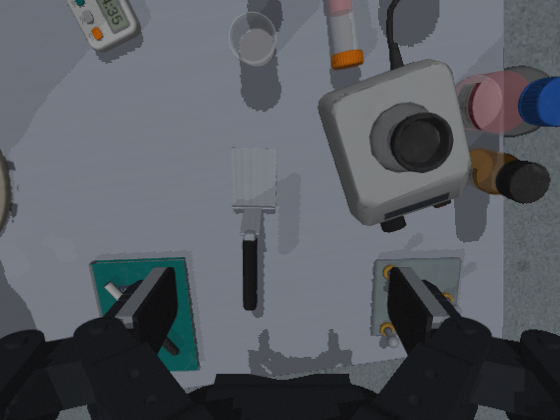

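The wrist view shows the lifter's handle from (250,238) to (249,308), its blade tip edge along row 148 (columns 233–275) and its heel at row 207. The stand is partly behind a finger.

```bash
python3 - <<'E'
from h import *
import pickle
c2=pickle.load(open('ci2.pkl','rb'))
c1=dict(c2); c1['eye']=np.array([0.55480394, 0.36053121, 0.43375985]); c1['attitude']=np.array([[ 9.85264564e-01,1.64247094e-01,4.77140469e-02],[-1.71036949e-01,9.46664506e-01,2.73079979e-01],[-3.16601705e-04,-2.77216892e-01,9.60807314e-01]])
def up(x,y): return (x+.5)/4-.5+240,(y+.5)/4-.5+90
def rep(n,pts,z):
    P=np.array([onz('wrist',*up(*p),z,c1)[:2] for p in pts])*1000
    print(n,P.round(1).tolist(),'c',P.mean(0).round(1))
    for i in range(4):
        d=P[(i+1)%4]-P[i]; print('  len %.1f ang %.1f'%(np.hypot(*d),np.degrees(np.arctan2(d[1],d[0]))))
rep('plate',[(268,110),(624,64),(637,406),(303,452)],.007)
rep('tray',[(50,98),(687,38),(682,472),(98,524)],.016)
o=lambda u,v,z:onz('wrist',u,v,z,c2)[:2].round(4)
print('handle front/back',o(250,238,.067),o(249,308,.067)); print('tip',o(233,148,.001),o(275,148,.001),'heel',o(234,208,.003),o(274,208,.003))
# cup check, beaker
a=cv2.imread('pics/w2.png'); cv2.imwrite('pics/w2c.png',cv2.resize(a[140:320,200:300],None,fx=3.3,fy=3.3,interpolation=cv2.INTER_CUBIC))
E
```

```text
plate [[580.3, 342.5], [682.5, 337.9], [677.8, 236.8], [575.3, 239.8]] c [629.  289.3]
  len 102.4 ang -2.6
  len 101.2 ang -92.7
  len 102.6 ang 178.3
  len 102.8 ang 87.2
tray [[519.8, 356.6], [697.8, 342.4], [687.0, 216.6], [509.9, 230.6]] c [603.6 286.5]
  len 178.6 ang -4.6
  len 126.2 ang -94.9
  len 177.7 ang 175.5
  len 126.5 ang 85.5
handle front/back [ 0.406 -0.128] [ 0.3885 -0.2124]
tip [ 0.3974 -0.0357] [ 0.4469 -0.044 ] heel [ 0.3839 -0.1085] [ 0.433  -0.1167]
```

>>> drive_tool(
  claw=[85, 85, 85, 85, 85, 85, 85, 85, 85, 85],
  slide=[
    [-1.8, -3.4, 0],
    [-1.8, -3.4, 0],
    [-1.8, -3.4, -1.5],
    [-1.8, -3.4, -3],
    [-1.8, -3.4, -4.5],
    [-1.8, -3.4, -6],
    [-1.8, -3.4, -7],
    [-1.8, -3.4, -7.6],
    [-1.8, -3.4, -7.6],
    [-1.8, -3.4, -7.6],
  ],
  yaw=[-0.2, -0.2, -0.2, -0.2, -0.2, -0.2, -0.2, -0.2, -0.2, -0.2],
)

```text
time: 3.2
eef_pos: [0.398, -0.1677, 0.0632]
tcp_rot: [[0.181, 0.984, -0.001], [0.984, -0.181, 0.001], [0.001, -0.001, -1.0]]
ft_force: [-0.1, 0.0, 0.9]
finger_gap: 0.0847
grasp_force: 0.0
```

```bash
python3 - <<'E'
from h import *
s=arm.get_state(); print(s['q'].round(1),s['eef_pos'],s['tcp_rot'][:,1]); snap('wrist','w3')
ci=arm.camera_info('wrist')
for p in [(.409,-.1108,0),(.397,-.1737,.067)]: print(proj('wrist',p,ci))
E
```

```text
[  8.1  33.7  10.5 137.6 -32.5  10.9  38.5] [ 0.39795877 -0.16770668  0.06315916] [ 0.98357418 -0.18050129 -0.00105261]
(np.float64(282.2074942105909), np.float64(127.43528440088215))
(np.float64(281.31531068687525), np.float64(288.8937309777341))
```

View pics/w3.png

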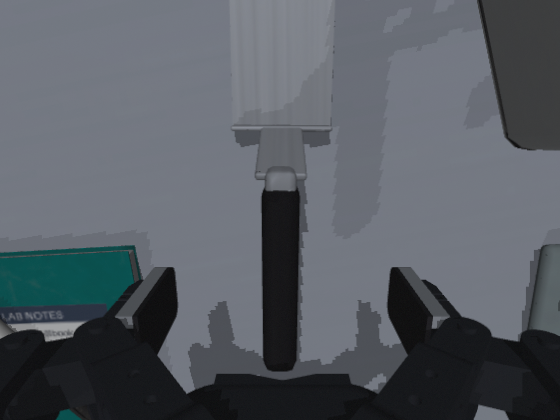

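The handle is centred between the fingers (column 281) and aligned. Next I'll lower and grip.

>>> drive_tool(
  claw=[85, 85, 85, 60, 40, 20, 0, 0, 0, 0],
  slide=[
    [0, 0, -0.4],
    [0, 0, -0.8],
    [0, 0, -0.8],
    [0, 0, -0.8],
    [0, 0, -0.8],
    [0, 0, -0.8],
    [0, 0, -0.8],
    [0, 0, -0.8],
    [0, 0, -0.8],
    [0, 0, -0.8],
  ],
  yaw=[0, 0, 0, 0, 0, 0, 0, 0, 0, 0],
  force=30,
)

```text
time: 4.25
eef_pos: [0.3977, -0.1686, 0.0394]
tcp_rot: [[0.182, 0.983, 0.0], [0.983, -0.182, -0.0], [-0.0, 0.0, -1.0]]
ft_force: [-0.2, -0.9, 3.5]
finger_gap: 0.0155
grasp_force: 36.7
```

>>> drive_tool(
  claw=[0, 0, 0, 0, 0, 0, 0, 0, 0, 0],
  slide=[
    [0, 0, 0.5],
    [0, 0, 1.5],
    [0, 0, 3],
    [0, 0, 4.5],
    [0, 0, 6],
    [1.2, 1.2, 6],
    [2.2, 2.5, 6],
    [2.5, 4, 6],
    [2.5, 5.5, 6],
    [2.5, 6, 6],
  ],
  yaw=[0, 0, 0, 0, 0, -1.6, -3.2, -4.8, -6.4, -8],
)

```text
time: 5.25
eef_pos: [0.4721, 0.0162, 0.2185]
tcp_rot: [[0.771, 0.636, -0.002], [0.636, -0.771, 0.001], [-0.001, -0.002, -1.0]]
ft_force: [0.2, -0.4, -2.1]
finger_gap: 0.0153
grasp_force: 36.0
```

```bash
python3 - <<'E'
from h import *
s=arm.get_state(); print(s['q'].round(1),s['eef_pos'],s['ft_force'],s['torque']); im=snap('wrist','w4')
for f in ['w3','w4']:
    g=cv2.cvtColor(cv2.imread(f'pics/{f}.png'),6).astype(int); print(g[90:200:2,278:288].mean(1).astype(int).tolist())
E
```

```text
[-43.1  24.   47.8 126.5 -27.8  40.4 -26.4] [0.47208572 0.01619559 0.21848363] [ 0.20673724 -0.37215983 -2.10080847] [-0.13971672  0.06255896 -0.03470357]
[129, 128, 128, 128, 128, 128, 128, 124, 123, 122, 117, 116, 116, 116, 116, 116, 116, 103, 113, 103, 100, 100, 100, 100, 100, 100, 100, 100, 100, 101, 100, 100, 100, 100, 100, 101, 101, 100, 84, 82, 86, 103, 117, 118, 116, 115, 114, 112, 111, 110, 76, 22, 22, 21, 22]
[137, 137, 137, 137, 137, 137, 136, 136, 136, 136, 136, 136, 136, 136, 136, 136, 136, 136, 102, 139, 112, 112, 112, 113, 112, 112, 113, 113, 113, 113, 113, 113, 113, 113, 113, 113, 113, 113, 113, 113, 113, 113, 101, 88, 91, 95, 112, 133, 139, 143, 146, 146, 145, 145, 144]
```

View pics/w4.png

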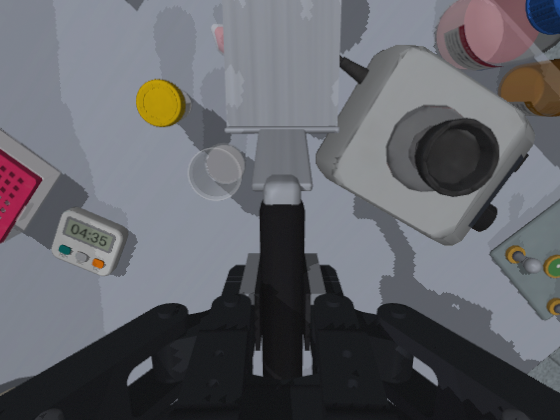

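>>> drive_tool(
  claw=[0, 0, 0, 0, 0, 0, 0, 0, 0, 0],
  slide=[
    [0, 1.4, 0],
    [-0.3, 2.8, 0],
    [-0.8, 4.2, 0],
    [-1.4, 5.6, 0],
    [-2, 7, 0],
    [-2.7, 8.4, 0],
    [-3.8, 9.9, 0],
    [-3.8, 9.9, -1.5],
    [-3.8, 9.9, -3],
    [-3.8, 9.9, -4],
  ],
  yaw=[-1.5, -3, -4.5, -6, -7.5, -8.8, -8.8, -8.8, -8.8, -8.8],
)

```text
time: 6.3
eef_pos: [0.3567, 0.3087, 0.0967]
tcp_rot: [[0.997, -0.073, -0.002], [-0.073, -0.997, -0.003], [-0.002, 0.003, -1.0]]
ft_force: [0.0, 0.8, -1.8]
finger_gap: 0.0153
grasp_force: 36.0
```

```bash
cat >> h.py <<'E'
def lift(th=0,gx=-60,s=None):
    "world point function of lifter frame, held at grip x=gx,z=57 at grasp point, tilted tip-down th deg"
    s=s or arm.get_state(); R=s['tcp_rot']; g=s['eef_pos']-.019*R[:,2]
    y=R[:,1]; x=np.cross([0,0,1],-y) ; x=-x if x@R[:,0]<0 else x
    t=np.radians(th); c,n=np.cos(t),np.sin(t)
    def f(px,pz,py=0):
        dx,dz=(px-gx)/1e3,(pz-57)/1e3
        a,b=dx*c+dz*n,-dx*n+dz*c
        w=np.cross([0,0,1],x); return g+x*a+np.array([0,0,1])*b+w*py/1e3
    return f
E
python3 - <<'E'
from h import *
s=arm.get_state(); print(s['q'].round(1),s['eef_pos'],s['tcp_rot'][:,:2].round(3).tolist(),s['ft_force'],s['torque']); im=snap('wrist','w5')
ci=arm.camera_info('wrist')
for th in (-5,0,5,15):
    f=lift(th); print(th,[np.round(proj('wrist',f(*p),ci)) for p in [(0,12),(-21,67),(0,12,27),(0,12,-27)]], f(70,0))
g=cv2.cvtColor(im,7).astype(int); print(g[90:200:2,278:288].mean(1).astype(int).tolist())
E
```

```text
[-78.   39.3  46.7 132.6 -58.8  32.5 -78.3] [0.35669729 0.30866556 0.09666649] [[0.997, -0.073], [-0.073, -0.997], [-0.002, 0.003]] [ 0.04674605  0.82476727 -1.79685728] [-0.0136706   0.00646507  0.01162894]
-5 [array([281., 121.]), array([282., 211.]), array([220., 121.]), array([343., 121.])] [0.4901942  0.29798372 0.06775341]
0 [array([281., 128.]), array([282., 205.]), array([222., 129.]), array([340., 128.])] [0.4857332  0.29831287 0.05620626]
5 [array([281., 137.]), array([282., 200.]), array([224., 137.]), array([338., 137.])] [0.48028551 0.29871482 0.04509291]
15 [array([281., 154.]), array([282., 194.]), array([228., 154.]), array([335., 154.])] [0.46660312 0.29972436 0.02450201]
[165, 165, 165, 165, 165, 165, 165, 164, 158, 151, 151, 150, 150, 150, 150, 151, 150, 150, 110, 132, 105, 102, 102, 103, 103, 103, 103, 103, 103, 103, 103, 103, 103, 104, 103, 104, 104, 104, 104, 104, 103, 104, 98, 75, 78, 82, 103, 130, 139, 144, 147, 147, 150, 155, 155]
```

>>> drive_tool(
  claw=[0, 0, 0, 0, 0, 0],
  slide=[
    [0, 0, -0.8],
    [0, 0, -1.6],
    [0, 0, -1.6],
    [0.4, -0.03, -1.6],
    [0.7, -0.05, -1.6],
    [0.7, -0.05, -1.6],
  ],
  yaw=[0, 0, 0, 0, 0, 0],
  force=20,
)

```text
time: 6.95
eef_pos: [0.3818, 0.3069, 0.0523]
tcp_rot: [[0.997, -0.079, 0.003], [-0.079, -0.997, 0.0], [0.003, -0.0, -1.0]]
ft_force: [0.6, 0.4, -2.0]
finger_gap: 0.0153
grasp_force: 36.0
```

>>> drive_tool(
  claw=[0, 0, 0, 0],
  slide=[
    [0.1, -0.01, 0],
    [0.2, -0.01, 0],
    [0.3, -0.02, 0],
    [0.3, -0.02, 0],
  ],
  yaw=[0, 0, 0, 0],
)

```text
time: 7.35
eef_pos: [0.3837, 0.3065, 0.051]
tcp_rot: [[0.997, -0.075, -0.009], [-0.075, -0.997, -0.0], [-0.009, 0.001, -1.0]]
ft_force: [-12.7, 0.5, 2.4]
finger_gap: 0.0155
grasp_force: 36.6
```

```bash
cat >> h.py <<'E'
def tilt(f):
    im=snap('wrist',f); ci=arm.camera_info('wrist'); g=cv2.cvtColor(im,7).astype(int)[:,276:290].mean(1)
    d=np.diff(g); rows=[r for r in range(95,215) if abs(d[r])>12]
    s=arm.get_state(); print('edges',rows,'eef',s['eef_pos'].round(4),'ft',s['ft_force'].round(1),'q',s['q'].round(0),'t',s['time'])
    for th in (0,5,10,15,20):
        F=lift(th); print(th,[round(proj('wrist',F(*p),ci)[1]) for p in [(0,12),(-21,67)]],F(70,0).round(4))
E
python3 -c "
from h import *
tilt('w6')"
```

```text
edges [127, 129, 130, 131, 174, 182, 183, 203, 204] eef [0.3837 0.3065 0.051 ] ft [-12.7   1.    3. ] q [-65.  40.  30. 131. -57.  23. -81.] t 7.4
0 [128, 206] [0.5135 0.2968 0.013 ]
5 [136, 201] [0.5081 0.2972 0.0018]
10 [145, 197] [ 0.5017  0.2977 -0.0087]
15 [154, 194] [ 0.4944  0.2982 -0.0187]
20 [163, 192] [ 0.4863  0.2988 -0.0281]
```

>>> drive_tool(
  claw=[14, 14, 14, 14, 14, 14],
  slide=[
    [-0.4, 0.03, 0],
    [-0.4, 0.03, -0.2],
    [-0.4, 0.03, -0.2],
    [-0.1, 0.01, -0.2],
    [0, 0, -0.2],
    [0.1, 0, -0.2],
  ],
  yaw=[0, 0, 0, 0, 0, 0],
  force=20,
)

```text
time: 8.0
eef_pos: [0.3852, 0.3065, 0.045]
tcp_rot: [[0.997, -0.075, -0.013], [-0.075, -0.997, 0.0], [-0.013, 0.001, -1.0]]
ft_force: [-27.0, 3.3, 14.9]
finger_gap: 0.0154
grasp_force: 38.3
```

>>> drive_tool(
  claw=[14, 14, 14, 14],
  slide=[
    [0, 0, 0.1],
    [0.05, 0, 0.2],
    [0.1, 0, 0.3],
    [0.1, 0, 0.3],
  ],
  yaw=[0, 0, 0, 0],
)

```text
time: 8.4
eef_pos: [0.3915, 0.3064, 0.0544]
tcp_rot: [[0.997, -0.076, -0.007], [-0.076, -0.997, 0.0], [-0.007, 0.0, -1.0]]
ft_force: [-12.1, 0.8, 3.8]
finger_gap: 0.0153
grasp_force: 36.9
```

```bash
python3 -c "
from h import *
tilt('w7')"
```

```text
edges [139, 140, 141, 143, 178, 182, 183, 184, 203, 204, 205] eef [0.3914 0.3064 0.0543] ft [-12.6  -0.    4.3] q [-64.  40.  30. 130. -55.  24. -82.] t 8.45
0 [128, 205] [0.5212 0.2965 0.0163]
5 [136, 201] [0.5157 0.2969 0.0052]
10 [145, 197] [ 0.5094  0.2974 -0.0054]
15 [154, 194] [ 0.5021  0.2979 -0.0154]
20 [163, 192] [ 0.4939  0.2985 -0.0247]
```

>>> drive_tool(
  claw=[14, 14, 14, 14, 14, 14],
  slide=[
    [0.1, 0, 0.2],
    [0.2, -0.01, 0.35],
    [0.3, -0.02, 0.5],
    [0.4, -0.03, 0.65],
    [0.52, -0.04, 0.8],
    [0.55, -0.04, 0.82],
  ],
  yaw=[0, 0, 0, 0, 0, 0],
)

```text
time: 9.05
eef_pos: [0.4116, 0.3052, 0.0794]
tcp_rot: [[0.997, -0.078, 0.0], [-0.078, -0.997, 0.0], [0.0, -0.0, -1.0]]
ft_force: [-3.8, 0.3, -0.2]
finger_gap: 0.0156
grasp_force: 36.6
```

```bash
python3 -c "
from h import *
tilt('w8')"
```

```text
edges [163, 164, 167, 168, 169, 184, 185, 202, 203] eef [0.4114 0.3052 0.0792] ft [-2.8  0.1 -0.5] q [-66.  39.  35. 128. -50.  28. -85.] t 9.1
0 [129, 205] [0.541  0.295  0.0412]
5 [137, 200] [0.5356 0.2955 0.0301]
10 [146, 197] [0.5292 0.296  0.0195]
15 [155, 194] [0.5219 0.2965 0.0095]
20 [164, 192] [5.138e-01 2.972e-01 2.000e-04]
```

>>> drive_tool(
  claw=[14, 14, 14, 14, 14, 14, 14, 14, 14],
  slide=[
    [-0.1, 0, 0.5],
    [-0.1, 0, 1.0],
    [0.7, -0.05, 1.0],
    [1.5, -0.12, 1.0],
    [1.65, -0.13, 1.0],
    [1.65, -0.13, 0.6],
    [1.65, -0.13, 0.3],
    [1.65, -0.13, 0.2],
    [1.65, -0.13, 0.2],
  ],
  yaw=[0, 0, 0, 0, 0, 0, 0, 0, 0],
)

```text
time: 10.0
eef_pos: [0.4597, 0.3011, 0.084]
tcp_rot: [[0.997, -0.078, -0.002], [-0.078, -0.997, -0.001], [-0.002, 0.001, -1.0]]
ft_force: [0.3, -0.4, -1.5]
finger_gap: 0.0155
grasp_force: 36.4
```

```bash
python3 -c "
from h import *
tilt('w9')"
```

```text
edges [165, 166, 167, 168, 184, 185, 202, 203] eef [0.46   0.3012 0.0844] ft [ 0.5 -0.1 -1.3] q [-63.  40.  37. 123. -47.  32. -85.] t 10.05
0 [129, 205] [0.5897 0.2911 0.0464]
5 [137, 200] [0.5842 0.2915 0.0353]
10 [146, 197] [0.5778 0.292  0.0247]
15 [155, 194] [0.5705 0.2926 0.0147]
20 [164, 192] [0.5624 0.2932 0.0054]
```

View pics/w9.png

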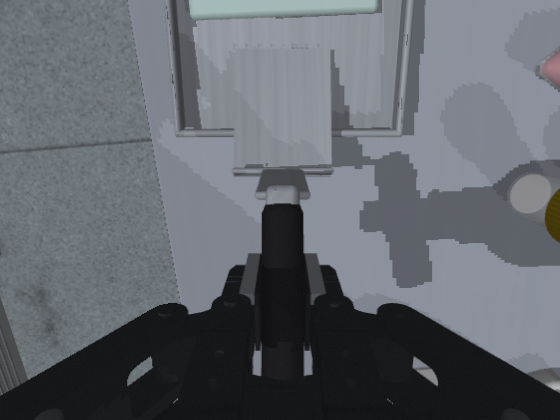

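The blade tip is at about row 47 inside the tray, and the glass front edge is at rows 14–17 (columns 190–378). The blade (232–332) is centred on it. I'll touch the floor, then push.

>>> drive_tool(
  claw=[14, 14, 14, 14, 14, 14, 14],
  slide=[
    [0, 0, -0.1],
    [0, 0, -0.14],
    [0.15, -0.01, -0.14],
    [0.3, -0.02, -0.14],
    [0.45, -0.04, -0.14],
    [0.6, -0.05, -0.14],
    [0.6, -0.05, -0.14],
  ],
  yaw=[0, 0, 0, 0, 0, 0, 0],
)

```text
time: 10.75
eef_pos: [0.4797, 0.2997, 0.0808]
tcp_rot: [[0.997, -0.078, 0.001], [-0.078, -0.997, 0.0], [0.001, -0.0, -1.0]]
ft_force: [0.6, 0.8, 0.2]
finger_gap: 0.0155
grasp_force: 36.7
```

```bash
python3 -c "
from h import *
tilt('w10')"
```

```text
edges [163, 167, 168, 184, 185, 202, 203] eef [0.4796 0.2998 0.0807] ft [ 0.1 -0.1  0.7] q [-62.  41.  37. 121. -47.  33. -84.] t 10.8
0 [129, 205] [0.6092 0.2896 0.0427]
5 [137, 200] [0.6037 0.29   0.0316]
10 [146, 196] [0.5973 0.2905 0.021 ]
15 [155, 194] [0.5901 0.2911 0.011 ]
20 [164, 192] [0.5819 0.2918 0.0017]
```

>>> drive_tool(
  claw=[14, 14, 14, 14, 14, 14],
  slide=[
    [0.12, -0.01, 0],
    [0.25, -0.02, 0],
    [0.37, -0.03, 0],
    [0.5, -0.04, 0],
    [0.6, -0.05, 0],
    [0.6, -0.05, 0],
  ],
  yaw=[0, 0, 0, 0, 0, 0],
)

```text
time: 11.4
eef_pos: [0.4968, 0.2983, 0.0808]
tcp_rot: [[0.997, -0.078, -0.0], [-0.078, -0.997, 0.0], [-0.0, -0.0, -1.0]]
ft_force: [-1.1, 0.6, 3.5]
finger_gap: 0.0156
grasp_force: 37.1
```

```bash
python3 -c "
from h import *
tilt('w11')
g=cv2.imread('pics/w11.png'); print(g[0:70:3,278:288].mean((1)).astype(int).tolist())"
```

```text
edges [162, 166, 168, 184, 185, 202, 203, 204] eef [0.4967 0.2984 0.0807] ft [-2.4 -0.7  3.7] q [-60.  42.  37. 119. -47.  34. -84.] t 11.45
0 [129, 205] [0.6263 0.2882 0.0427]
5 [137, 200] [0.6209 0.2886 0.0316]
10 [146, 197] [0.6145 0.2891 0.021 ]
15 [155, 194] [0.6072 0.2897 0.011 ]
20 [164, 192] [0.5991 0.2903 0.0017]
[[184, 186, 164], [184, 186, 164], [184, 186, 164], [184, 185, 164], [184, 186, 164], [184, 185, 164], [184, 186, 164], [184, 186, 164], [184, 186, 164], [184, 186, 164], [184, 185, 164], [184, 186, 164], [184, 186, 164], [184, 186, 164], [184, 185, 164], [184, 186, 164], [184, 186, 164], [184, 186, 164], [184, 186, 164], [184, 186, 164], [176, 176, 156], [148, 149, 131], [146, 139, 134], [155, 147, 143]]
```

>>> drive_tool(
  claw=[14, 14, 14, 14, 14, 14],
  slide=[
    [-0.03, 0, -0.15],
    [-0.08, 0.01, -0.3],
    [-0.14, 0.01, -0.45],
    [-0.2, 0.01, -0.6],
    [-0.28, 0.02, -0.74],
    [-0.28, 0.02, -0.74],
  ],
  yaw=[0, 0, 0, 0, 0, 0],
)

```text
time: 12.05
eef_pos: [0.4878, 0.2989, 0.0579]
tcp_rot: [[0.997, -0.078, -0.001], [-0.078, -0.997, -0.0], [-0.001, 0.001, -1.0]]
ft_force: [-2.4, 1.3, 2.2]
finger_gap: 0.0155
grasp_force: 36.7
```

```bash
python3 -c "
from h import *
tilt('w12')
g=cv2.imread('pics/w12.png').astype(int); print((g[0:120:3,278:288,1]-g[0:120:3,278:288,2]).mean((1)).astype(int).tolist())"
```

```text
edges [145, 148, 184, 187, 188, 189, 208, 209, 210] eef [0.488  0.2989 0.0581] ft [-2.3 -0.2  1.3] q [-59.  43.  35. 121. -49.  31. -83.] t 12.1
0 [129, 205] [0.6176 0.2888 0.0201]
5 [137, 200] [0.6122 0.2892 0.009 ]
10 [146, 197] [ 0.6058  0.2897 -0.0016]
15 [155, 194] [ 0.5985  0.2903 -0.0116]
20 [164, 192] [ 0.5903  0.2909 -0.0209]
[20, 20, 21, 20, 20, 21, 21, 20, 21, 20, 20, 21, 20, 16, 4, 4, 4, 4, 4, 5, 4, 5, 4, 4, 4, 5, 4, 4, 4, 4, 4, 4, 4, 4, 4, 4, 4, 4, 4, 5]
```

>>> drive_tool(
  claw=[14, 14, 14, 14, 14, 14],
  slide=[
    [-0.04, 0, -0.15],
    [-0.08, 0.01, -0.3],
    [-0.12, 0.01, -0.42],
    [-0.16, 0.01, -0.54],
    [-0.18, 0.01, -0.62],
    [-0.18, 0.01, -0.62],
  ],
  yaw=[0, 0, 0, 0, 0, 0],
)

```text
time: 12.7
eef_pos: [0.482, 0.2994, 0.0398]
tcp_rot: [[0.997, -0.078, -0.002], [-0.078, -0.997, 0.001], [-0.002, -0.001, -1.0]]
ft_force: [-4.6, -0.1, 10.6]
finger_gap: 0.0156
grasp_force: 38.4
```

```bash
python3 -c "
from h import *
tilt('w13')
g=cv2.imread('pics/w13.png').astype(int); print((g[0:120:3,278:288,1]-g[0:120:3,278:288,2]).mean((1)).astype(int).tolist())"
```

```text
edges [129, 130, 131, 132, 133, 185] eef [0.482  0.2994 0.0399] ft [-5.   0.8  8.8] q [-58.  44.  32. 122. -51.  29. -81.] t 12.75
0 [129, 205] [0.6116 0.2893 0.0019]
5 [137, 200] [ 0.6062  0.2897 -0.0092]
10 [145, 197] [ 0.5998  0.2902 -0.0198]
15 [154, 194] [ 0.5925  0.2908 -0.0298]
20 [164, 192] [ 0.5844  0.2914 -0.0391]
[21, 22, 21, 22, 19, 18, 13, 4, 4, 4, 4, 4, 5, 4, 4, 5, 4, 4, 4, 4, 4, 4, 4, 4, 4, 4, 4, 4, 4, 4, 4, 4, 4, 4, 4, 4, 4, 4, 4, 4]
```

>>> drive_tool(
  claw=[14, 14, 14, 14, 14, 14, 14, 14],
  slide=[
    [0, 0, 0.08],
    [0.2, -0.02, 0.08],
    [0.4, -0.03, 0.08],
    [0.6, -0.05, 0.08],
    [0.8, -0.06, 0.08],
    [1.0, -0.08, 0.08],
    [1.2, -0.09, 0.08],
    [1.2, -0.09, 0.08],
  ],
  yaw=[0, 0, 0, 0, 0, 0, 0, 0],
)

```text
time: 13.55
eef_pos: [0.5201, 0.2963, 0.0423]
tcp_rot: [[0.997, -0.078, 0.001], [-0.078, -0.997, -0.0], [0.001, 0.0, -1.0]]
ft_force: [-0.1, -0.7, -3.4]
finger_gap: 0.0157
grasp_force: 36.4
```

```bash
cat >> h.py <<'E'
def edge(f):
    g=cv2.imread(f'pics/{f}.png').astype(int)
    for c in (200,240,262,300,320,360): 
        d=g[:,c-3:c+4].mean(1); d=d[:,1]-d[:,2]; r=np.nonzero(d[:200]>12)[0]; print(c,r.max() if len(r) else None,end='; ')
E
python3 -c "
from h import *
tilt('w14');edge('w14')"
```

```text
edges [109, 111, 132, 134, 136, 185, 194, 195, 196] eef [0.5195 0.2964 0.0422] ft [ 0.6  0.6 -3.2] q [-57.  46.  34. 118. -49.  32. -81.] t 13.6
0 [129, 205] [0.6491 0.2862 0.0042]
5 [137, 200] [ 0.6436  0.2866 -0.0069]
10 [146, 197] [ 0.6373  0.2871 -0.0175]
15 [155, 194] [ 0.63    0.2877 -0.0275]
20 [164, 192] [ 0.6218  0.2883 -0.0368]
200 111; 240 111; 262 111; 300 110; 320 110; 360 110;
```

>>> drive_tool(
  claw=[14, 14, 14, 14],
  slide=[
    [0.1, -0.01, 0],
    [0.2, -0.02, 0],
    [0.27, -0.02, 0],
    [0.27, -0.02, 0],
  ],
  yaw=[0, 0, 0, 0],
)

```text
time: 14.0
eef_pos: [0.5273, 0.2959, 0.0423]
tcp_rot: [[0.997, -0.078, 0.0], [-0.078, -0.997, 0.0], [0.0, -0.0, -1.0]]
ft_force: [0.1, 0.6, -3.3]
finger_gap: 0.0157
grasp_force: 36.4
```

```bash
python3 -c "
from h import *
tilt('w15');edge('w15')"
```

```text
edges [124, 125, 132, 133, 134, 135, 136, 185] eef [0.5272 0.2959 0.0423] ft [-0.   0.7 -2.9] q [-56.  46.  34. 117. -49.  32. -81.] t 14.05
0 [129, 205] [0.6568 0.2858 0.0043]
5 [137, 200] [ 0.6514  0.2862 -0.0068]
10 [146, 196] [ 0.645   0.2867 -0.0174]
15 [155, 194] [ 0.6377  0.2873 -0.0274]
20 [164, 192] [ 0.6296  0.2879 -0.0367]
200 125; 240 125; 262 125; 300 125; 320 125; 360 125;
```

>>> drive_tool(
  claw=[14, 14, 14, 14],
  slide=[
    [0.05, 0, 0],
    [0.1, -0.01, 0],
    [0.14, -0.01, 0],
    [0.14, -0.01, 0],
  ],
  yaw=[0, 0, 0, 0],
)

```text
time: 14.45
eef_pos: [0.531, 0.2957, 0.0422]
tcp_rot: [[0.997, -0.078, -0.001], [-0.078, -0.997, -0.0], [-0.001, 0.0, -1.0]]
ft_force: [-1.9, 0.1, -2.9]
finger_gap: 0.015
grasp_force: 36.5
```

```bash
python3 -c "
from h import *
tilt('w16');edge('w16');ci=arm.camera_info('wrist');print(proj('wrist',lift(0)(0,5),ci),proj('wrist',lift(0)(-1.5,12),ci))"
```

```text
edges [132, 133, 134, 135, 136, 185, 195] eef [0.531  0.2957 0.0422] ft [-0.6  0.5 -2.8] q [-56.  46.  34. 116. -49.  33. -81.] t 14.5
0 [129, 205] [0.6606 0.2855 0.0042]
5 [137, 200] [ 0.6552  0.286  -0.0069]
10 [146, 196] [ 0.6488  0.2865 -0.0175]
15 [155, 194] [ 0.6415  0.287  -0.0275]
20 [164, 192] [ 0.6334  0.2877 -0.0368]
200 133; 240 133; 262 133; 300 133; 320 133; 360 133; (np.float64(281.76174373599156), np.float64(127.81965840502875)) (np.float64(281.7533926733915), np.float64(132.0899074126552))
```

Glass edge and heel coincide at row 133, so the plate is fully on the blade. I'll grip firmly and lift.

>>> drive_tool(
  claw=[0, 0, 0, 0, 0, 0, 0, 0, 0, 0],
  slide=[
    [0.1, -0.01, 0],
    [0.1, -0.01, 0],
    [0.1, -0.01, 0],
    [0.1, -0.01, 0],
    [0.08, -0.01, 0.05],
    [0.06, 0, 0.1],
    [0.04, 0, 0.2],
    [0.02, 0, 0.3],
    [0, 0, 0.4],
    [0, 0, 0.4],
  ],
  yaw=[0, 0, 0, 0, 0, 0, 0, 0, 0, 0],
  force=110,
)

```text
time: 15.5
eef_pos: [0.5326, 0.2957, 0.0551]
tcp_rot: [[0.997, -0.078, 0.003], [-0.078, -0.997, 0.0], [0.003, -0.001, -1.0]]
ft_force: [-0.1, 0.6, -3.4]
finger_gap: 0.0138
grasp_force: 107.3
```

```bash
python3 -c "
from h import *
tilt('w17');edge('w17')"
```

```text
edges [132, 133, 134, 135, 136, 185] eef [0.5325 0.2957 0.0549] ft [ 0.3  0.7 -3.5] q [-57.  45.  35. 116. -48.  34. -82.] t 15.55
0 [129, 205] [0.662  0.2855 0.0169]
5 [137, 200] [0.6566 0.2859 0.0058]
10 [146, 196] [ 0.6502  0.2864 -0.0048]
15 [155, 194] [ 0.6429  0.287  -0.0148]
20 [164, 192] [ 0.6348  0.2876 -0.0241]
200 133; 240 133; 262 133; 300 132; 320 132; 360 132;
```

>>> drive_tool(
  claw=[0, 0, 0, 0, 0, 0, 0, 0, 0, 0],
  slide=[
    [0, 0, 0.15],
    [0, 0, 0.4],
    [0, 0, 0.8],
    [0, 0, 1.3],
    [0, 0, 1.9],
    [0, 0, 2.5],
    [0, 0, 3.1],
    [0, 0, 3.6],
    [0, 0, 4.1],
    [0, 0, 4.5],
  ],
  yaw=[0, 0, 0, 0, 0, 0, 0, 0, 0, 0],
)

```text
time: 16.55
eef_pos: [0.5312, 0.2957, 0.1908]
tcp_rot: [[0.997, -0.078, 0.001], [-0.078, -0.997, 0.0], [0.0, -0.001, -1.0]]
ft_force: [0.7, 0.2, -2.7]
finger_gap: 0.0141
grasp_force: 107.4
```

>>> drive_tool(
  claw=[0, 0, 0, 0, 0, 0, 0, 0, 0, 0],
  slide=[
    [0, -0.1, 0.3],
    [-0.1, -0.3, 0.8],
    [-0.3, -0.6, 1.3],
    [-0.5, -1, 1.8],
    [-0.8, -1.4, 2.2],
    [-1.1, -1.9, 2.5],
    [-1.4, -2.4, 2.5],
    [-1.7, -2.9, 2.5],
    [-1.9, -3.4, 2.5],
    [-2, -4, 2.5],
  ],
  yaw=[0, 0, 0, 0, 0, 0, 0, 0, 0, 0],
)

```text
time: 17.55
eef_pos: [0.4701, 0.1746, 0.2642]
tcp_rot: [[0.997, -0.077, -0.001], [-0.077, -0.997, 0.0], [-0.001, -0.0, -1.0]]
ft_force: [-0.2, -0.1, -4.1]
finger_gap: 0.0144
grasp_force: 107.4
```

```bash
python3 -c "
from h import *
tilt('w18');edge('w18')"
```

```text
edges [131, 132, 133, 134, 136, 185] eef [0.47   0.1711 0.2645] ft [-1.7 -3.9 -3.4] q [-66.  24.  55. 120. -26.  49. -89.] t 17.6
0 [129, 205] [0.5996 0.1606 0.2265]
5 [137, 200] [0.5941 0.161  0.2154]
10 [146, 196] [0.5877 0.1616 0.2048]
15 [155, 194] [0.5805 0.1622 0.1948]
20 [164, 192] [0.5723 0.1628 0.1854]
200 132; 240 132; 262 132; 300 132; 320 132; 360 132;
```

```bash
python3 - <<'E'
from h import *
def o(x,y,x0,y0,z): return onz('top',(x+.5)/6-.5+x0,(y+.5)/6-.5+y0,z)[:2]*1000
P=np.array([o(*p,143,140,.007) for p in [(82,72),(305,80),(285,303),(63,292)]]); print('plate',P.round(1).tolist(),P.mean(0))
B=np.array([o(x-396,y,350,155,.012) for x,y in [(470,48),(712,85),(692,322),(445,285)]]); print('base',B.round(1).tolist(),B.mean(0))
d=B[0]-B[3]+B[1]-B[2]; print('head',np.degrees(np.arctan2(d[1],d[0])))
H=np.array([o(x-396,y,350,155,.047) for x,y in [(602,84),(487,234),(677,262)]]); print('heads',H.round(1).tolist())
near=(H[1]+H[2])/2; print('mid',(H[0]+near)/2, np.degrees(np.arctan2(*(H[0]-near)[::-1])), np.hypot(*(H[0]-near)),np.hypot(*(H[1]-H[2])))
E
```

```text
plate [[682.4, 340.1], [679.3, 237.6], [576.6, 242.2], [580.5, 343.1]] [629.72438717 290.73945766]
base [[656.9, -218.5], [641.7, -328.1], [533.7, -316.1], [548.9, -205.8]] [ 595.26689818 -267.13949072]
head -6.494888664628725
heads [[633.0, -270.6], [565.7, -218.9], [554.5, -301.8]]
mid [ 596.54718235 -265.45980846] -7.996064705936348 73.60182751471874 83.58168147267135
```

>>> drive_tool(
  claw=[0, 0, 0, 0, 0, 0, 0, 0, 0, 0],
  slide=[
    [0, -0.5, 0],
    [0, -1, 0],
    [0, -1.6, 0],
    [0, -2.2, 0],
    [0, -2.8, 0],
    [0, -3.4, 0],
    [0, -4, 0],
    [0, -4.6, 0],
    [0, -5.2, 0],
    [0, -5.7, 0],
  ],
  yaw=[0, 0, 0, 0, 0, 0, 0, 0, 0, 0],
)

```text
time: 18.6
eef_pos: [0.4709, 0.0023, 0.2643]
tcp_rot: [[0.997, -0.079, 0.0], [-0.079, -0.997, -0.0], [0.0, 0.0, -1.0]]
ft_force: [0.0, -0.2, -3.7]
finger_gap: 0.0142
grasp_force: 107.5
```

```bash
python3 -c "
from h import *
tilt('w19');edge('w19')"
```

```text
edges [132, 133, 134, 136, 185] eef [0.4709 0.     0.2646] ft [-0.7 -3.6 -2.9] q [-48.  21.  55. 124. -24.  46. -72.] t 18.65
0 [129, 205] [ 0.6004 -0.0105  0.2266]
5 [137, 200] [ 0.595  -0.0101  0.2155]
10 [146, 196] [ 0.5886 -0.0096  0.2049]
15 [155, 194] [ 0.5813 -0.009   0.1949]
20 [164, 192] [ 0.5732 -0.0083  0.1856]
200 130; 240 131; 262 131; 300 131; 320 132; 360 132;
```

```bash
cat >> h.py <<'E'
def plate(f):
    "plate front edge/centre estimate relative to tool"
    im=snap('wrist',f); ci=arm.camera_info('wrist'); s=arm.get_state()
    g=im[:,:,::-1].astype(int); d=g[:,:,1]-g[:,:,2]; z=s['eef_pos'][2]-.038+.0065
    R=s['tcp_rot']
    for r in (20,60,100):
        c=np.nonzero(cv2.blur(d[r-4:r+5,120:440].astype(np.float32),(5,9))[4]>12)[0]+120
        a,b=[onz('wrist',u,r,z+.001,ci) for u in (c.min(),c.max())]
        m=R.T@((a+b)/2-s['eef_pos']); print(r,c.min(),c.max(),'width',np.hypot(*(b-a)[:2]),'mid in tool',(m*1000).round(1))
    e=onz('wrist',281,132,z,ci); print('front edge in tool',(R.T@(e-s['eef_pos'])*1000).round(1)); print(s['eef_pos'],s['q'].round(0),s['ft_force'].round(1))
E
python3 -c "
from h import *
plate('w20')"
```

```text
20 176 407 width 0.10085629923260983 mid in tool [106.3   4.3  30.6]
60 178 403 width 0.10092760654799343 mid in tool [90.   4.  30.6]
100 180 399 width 0.10103421296697278 mid in tool [72.8  3.6 30.6]
front edge in tool [58.2 -0.4 31.5]
[0.47094214 0.00143127 0.26456233] [-48.  21.  55. 124. -24.  46. -72.] [-0.2 -0.6 -3.8]
```

>>> drive_tool(
  claw=[0, 0, 0, 0, 0, 0, 0, 0, 0, 0],
  slide=[
    [0, -0.2, 0],
    [0.1, -0.6, 0],
    [0.2, -1.1, 0],
    [0.3, -1.7, 0],
    [0.4, -2.3, 0],
    [0.5, -2.9, 0],
    [0.5, -3.5, 0],
    [0.5, -4.1, 0],
    [0.5, -4.7, 0],
    [0.5, -5.3, 0],
  ],
  yaw=[0, -0.05, -0.1, -0.15, -0.2, -0.25, -0.3, -0.35, -0.4, -0.5],
)

```text
time: 19.7
eef_pos: [0.4862, -0.1548, 0.2641]
tcp_rot: [[0.993, -0.12, -0.0], [-0.12, -0.993, -0.0], [-0.0, 0.0, -1.0]]
ft_force: [0.7, -0.5, -3.6]
finger_gap: 0.0142
grasp_force: 107.6
```

>>> drive_tool(
  claw=[0, 0, 0, 0, 0, 0, 0, 0, 0],
  slide=[
    [0, -0.6, 0],
    [0, -1.2, 0],
    [0, -1.7, 0],
    [0, -2.2, 0],
    [0, -2.6, 0],
    [0, -2.9, 0],
    [0, -3.1, 0],
    [0, -3.1, 0],
    [0, -3.1, 0],
  ],
  yaw=[0, 0, 0, 0, 0, 0, 0, 0, 0],
)

```text
time: 20.6
eef_pos: [0.4862, -0.2469, 0.2641]
tcp_rot: [[0.993, -0.121, -0.0], [-0.121, -0.993, 0.0], [-0.0, -0.0, -1.0]]
ft_force: [-0.3, -0.3, -2.2]
finger_gap: 0.0143
grasp_force: 107.6
```

```bash
python3 -c "
from h import *
plate('w21');s=arm.get_state();print(s['tcp_rot'][:,0]);tilt('w22');edge('w22')"
```

```text
20 175 406 width 0.10079081352019177 mid in tool [106.3   3.9  30.5]
60 177 403 width 0.10132200388749599 mid in tool [90.   3.7 30.5]
100 179 399 width 0.10145239195517677 mid in tool [72.8  3.4 30.5]
front edge in tool [58.2 -0.4 31.5]
[ 0.48620744 -0.24671667  0.26414688] [-14.  26.  50. 115. -26.  50. -46.] [-0.2 -0.1 -3.6]
[ 9.92700270e-01 -1.20606995e-01 -3.54853597e-04]
edges [130, 131, 132, 134, 136] eef [ 0.4862 -0.2467  0.2641] ft [-0.3  1.5 -4.7] q [-14.  26.  50. 115. -26.  50. -46.] t 20.7
0 [129, 205] [ 0.6153 -0.2623  0.2261]
5 [137, 200] [ 0.6099 -0.2617  0.215 ]
10 [146, 197] [ 0.6035 -0.2609  0.2044]
15 [155, 194] [ 0.5962 -0.26    0.1944]
20 [164, 192] [ 0.5881 -0.259   0.1851]
200 130; 240 130; 262 131; 300 132; 320 132; 360 133;
```

>>> drive_tool(
  claw=[0, 0, 0, 0, 0, 0, 0, 0, 0, 0],
  slide=[
    [0.03, -0.12, -0.2],
    [0.03, -0.12, -0.6],
    [0.03, -0.12, -1.2],
    [0.03, -0.12, -1.8],
    [0.03, -0.12, -2.4],
    [0.03, -0.12, -3],
    [0.03, -0.12, -3.6],
    [0.03, -0.12, -4.2],
    [0.03, -0.12, -4.6],
    [0.03, -0.12, -4.8],
  ],
  yaw=[0, 0, 0, 0, 0, 0, 0, 0, 0, 0],
)

```text
time: 21.7
eef_pos: [0.4865, -0.2507, 0.1188]
tcp_rot: [[0.993, -0.121, -0.002], [-0.121, -0.993, 0.001], [-0.002, -0.0, -1.0]]
ft_force: [-0.4, -0.2, -2.8]
finger_gap: 0.0143
grasp_force: 107.6
```

```bash
cat >> h.py <<'E'
def topplate(f,z):
    im=snap('top',f); g=im.astype(int); m=((g[:,:,1]-g[:,:,0])>14).astype(np.uint8); m[:,:340]=0; m[:130]=0; m[225:]=0
    m=cv2.morphologyEx(m,cv2.MORPH_OPEN,np.ones((5,5))); v,u=np.nonzero(m); ci=arm.camera_info('top')
    P=np.array([onz('top',a,b,z,ci)[:2] for a,b in zip(u,v)])*1000
    print(len(u),P.mean(0),cv2.minAreaRect(P.astype(np.float32)))
E
python3 -c "
from h import *
s=arm.get_state();print(s['eef_pos'],s['ft_force']);topplate('t2',s['eef_pos'][2]-.038+.008)
a=cv2.imread('pics/t2.png'); cv2.imwrite('pics/t2c.png',cv2.resize(a[140:250,330:430],None,fx=5,fy=5,interpolation=cv2.INTER_CUBIC))"
```

```text
[ 0.48649557 -0.25074367  0.11876137] [-0.36003689 -0.20751304 -2.79025962]
752 [ 620.83266703 -258.04730244] ((618.3304443359375, -267.30096435546875), (107.8783187866211, 62.95927047729492), 89.10881805419922)
```

View pics/t2c.png

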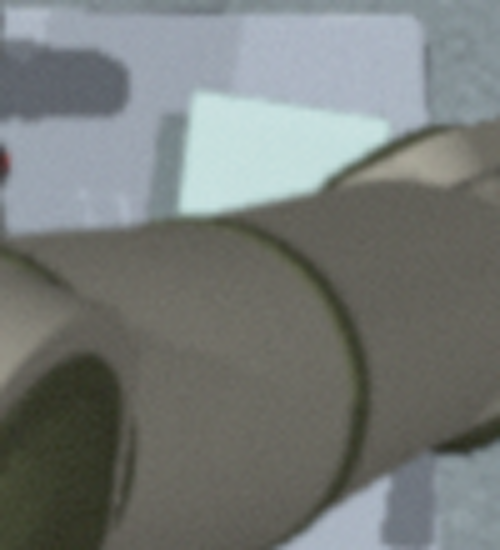

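The arm hides most of the plate from above, but its far corners show at crop (196,92) and (390,122).

```bash
python3 -c "
from h import *
z=.1188-.038+.007
A=[onz('top',330+(x+.5)/5-.5,140+(y+.5)/5-.5,z)[:2]*1000 for x,y in [(196,92),(390,122)]]
d=A[0]-A[1]; L=np.hypot(*d); h=np.array([d[1],-d[0]])/L; print(A,L,np.degrees(np.arctan2(h[1],h[0])),(A[0]+A[1])/2-52*h)
f=lift(0); s=arm.get_state(); R=s['tcp_rot']; print(s['eef_pos'][:2]+.110*R[:2,0]+.0042*R[:2,1])"
```

```text
[array([ 650.30193707, -223.78473755]), array([ 636.39358075, -323.32874626])] 100.51095485215764 -7.953913430793744 [ 591.84801482 -266.36116278]
[ 0.5951315  -0.26831955]
```

>>> drive_tool(
  claw=[0, 0, 0, 0, 0, 0, 0, 0, 0, 0],
  slide=[
    [0.05, 0, -0.2],
    [0.05, 0, -0.5],
    [0.05, 0, -0.75],
    [0.05, 0, -0.9],
    [0.05, 0, -0.95],
    [0.05, 0, -1.0],
    [0.05, 0, -1.03],
    [0.05, 0, -1.06],
    [0.05, 0, -1.09],
    [0.05, 0, -1.09],
  ],
  yaw=[0, 0, 0, 0, 0, 0, 0, 0, 0, 0],
)

```text
time: 22.75
eef_pos: [0.4886, -0.251, 0.0876]
tcp_rot: [[0.993, -0.121, 0.0], [-0.121, -0.993, -0.0], [0.0, 0.0, -1.0]]
ft_force: [0.0, -0.1, -3.1]
finger_gap: 0.0146
grasp_force: 107.6
```

>>> drive_tool(
  claw=[0, 0, 0, 0, 0, 0, 0, 0],
  slide=[
    [0, 0, -0.02],
    [0, 0, -0.05],
    [0, 0, -0.07],
    [0, 0, -0.1],
    [0, 0, -0.13],
    [0, 0, -0.16],
    [0, 0, -0.2],
    [0, 0, -0.2],
  ],
  yaw=[0, 0, 0, 0, 0, 0, 0, 0],
)

```text
time: 23.55
eef_pos: [0.4886, -0.2509, 0.0814]
tcp_rot: [[0.993, -0.121, -0.0], [-0.121, -0.993, 0.0], [-0.0, -0.0, -1.0]]
ft_force: [1.2, 0.5, -1.2]
finger_gap: 0.0143
grasp_force: 107.9
```

>>> drive_tool(
  claw=[0, 0, 0, 0, 0],
  slide=[
    [0, 0, -0.05],
    [0, 0, -0.1],
    [0, 0, -0.12],
    [0, 0, -0.12],
    [0, 0, -0.12],
  ],
  yaw=[0, 0, 0, 0, 0],
)

```text
time: 24.05
eef_pos: [0.4886, -0.251, 0.078]
tcp_rot: [[0.993, -0.121, 0.0], [-0.121, -0.993, -0.0], [0.0, 0.0, -1.0]]
ft_force: [-0.2, -0.4, -1.5]
finger_gap: 0.014
grasp_force: 108.0
```

```bash
python3 -c "
from h import *
tilt('w25'); plate('w26')"
```

```text
edges [132, 134, 136, 185] eef [ 0.4886 -0.251   0.078 ] ft [-0.1 -0.  -1.4] q [  0.  40.  32. 123. -44.  29. -31.] t 24.1
0 [129, 205] [ 0.6176 -0.2668  0.04  ]
5 [137, 200] [ 0.6122 -0.2661  0.0289]
10 [146, 197] [ 0.6058 -0.2653  0.0183]
15 [155, 194] [ 0.5986 -0.2645  0.0083]
20 [164, 192] [ 0.5905 -0.2635 -0.001 ]
20 169 412 width 0.1060721713947353 mid in tool [106.3   3.9  30.5]
60 171 408 width 0.10629348267671253 mid in tool [90.   3.5 30.5]
100 174 403 width 0.10563542297014246 mid in tool [72.8  3.1 30.5]
front edge in tool [58.2 -0.3 31.5]
[ 0.48856836 -0.25095362  0.07801753] [  0.  40.  32. 123. -44.  29. -31.] [-0.6 -0.7 -1.7]
```

>>> drive_tool(
  claw=[0, 0, 0, 0, 0, 0, 0, 0, 0, 0],
  slide=[
    [-0.1, 0.01, 0],
    [-0.3, 0.04, 0],
    [-0.6, 0.07, 0],
    [-0.9, 0.11, 0],
    [-1.2, 0.15, 0],
    [-1.6, 0.2, 0],
    [-2, 0.24, 0],
    [-2.4, 0.29, 0],
    [-2.7, 0.33, 0],
    [-2.8, 0.34, 0],
  ],
  yaw=[0, 0, 0, 0, 0, 0, 0, 0, 0, 0],
)

```text
time: 25.15
eef_pos: [0.4032, -0.2406, 0.0781]
tcp_rot: [[0.992, -0.122, -0.0], [-0.122, -0.992, 0.001], [-0.0, -0.0, -1.0]]
ft_force: [0.6, 0.2, -2.1]
finger_gap: 0.0139
grasp_force: 108.0
```

```bash
python3 -c "
from h import *
im=snap('wrist','w27'); ci=arm.camera_info('wrist'); s=arm.get_state(); print(s['eef_pos'],s['ft_force'],s['q'].round(0))
g=im.astype(int); m=((g[:,:,1]-g[:,:,0])>12).astype(np.uint8); m=cv2.morphologyEx(m,cv2.MORPH_OPEN,np.ones((5,5))); m[150:]=0
v,u=np.nonzero(m); print(len(u),u.min(),u.max(),v.min(),v.max())
for c in (200,240,282,320,360):
    r=np.nonzero(m[:,c])[0]; print(c,r.min() if len(r) else None,r.max() if len(r) else None)
r=v.max(); cs=np.nonzero(m[r-12])[0]; print(r-12,cs.min(),cs.max())
for c in (cs.min(),cs.max()): 
    rr=np.nonzero(m[:,min(max(c,cs.min()+4),cs.max()-4)])[0].max(); print(onz('wrist',c,rr,.054,ci))
"
```

```text
[ 0.40348128 -0.24070055  0.0781065 ] [-0.47133988 -1.32275601 -1.45389259] [  5.  35.  27. 133. -47.  21. -23.]Traceback (most recent call last):
  File "<string>", line 5, in <module>
    v,u=np.nonzero(m); print(len(u),u.min(),u.max(),v.min(),v.max())
                                    ~~~~~^^
    return umr_minimum(a, axis, None, out, keepdims, initial, where)
ValueError: zero-size array to reduction operation minimum which has no identity
```

```bash
python3 - <<'E'
from h import *
print(proj('wrist',(.545,-.26,.054)))
topplate('t3',.055)
im=snap('scene','s3').astype(int); m=(im[:,:,1]-im[:,:,0]>14); v,u=np.nonzero(m[:230]); print(len(u)); 
for p in [(.596,-.266,.056),(.596,-.266,.02)]: print(proj('scene',p))
k=(u>280)&(u<400)&(v<210); print(k.sum(),u[k].mean() if k.any() else 0,v[k].mean() if k.any() else 0)
E
```

```text
(np.float64(286.28240160897445), np.float64(-86.16360918007538))
1595 [ 596.67650539 -265.72844215] ((596.7597045898438, -265.553466796875), (106.71456146240234, 105.65487670898438), 82.5576171875)
1525
(np.float64(334.99214347764655), np.float64(169.8356616684536))
(np.float64(334.3664439338783), np.float64(182.2186497020255))
627 335.33811802232856 171.57097288676235
```

The top camera puts the plate at (0.597, −0.266), heading about −7.4°, which matches the stand. Next I'll return the lifter to the open bench at its original spot.

>>> drive_tool(
  claw=[0, 0, 0, 0, 0, 0, 0, 0, 0, 0],
  slide=[
    [-0.1, 0.01, 0],
    [-0.1, 0.01, 0.8],
    [-0.1, 0, 2],
    [-0.1, 0, 3.4],
    [-0.1, 0, 4.8],
    [-0.1, 0, 6],
    [-0.1, 0, 6],
    [-0.1, 0.8, 6],
    [-0.1, 1.6, 6],
    [-0.1, 2.4, 6],
  ],
  yaw=[0, 0, 0, 0, 0, 0, 1.5, 3, 4.5, 6],
)

```text
time: 26.3
eef_pos: [0.4015, -0.1678, 0.258]
tcp_rot: [[0.918, 0.396, 0.0], [0.396, -0.918, -0.0], [0.0, 0.0, -1.0]]
ft_force: [-0.4, 0.7, -1.0]
finger_gap: 0.0146
grasp_force: 108.0
```

>>> drive_tool(
  claw=[0, 0, 0, 0, 0, 0, 0, 0, 0, 0],
  slide=[
    [0, 0, 0],
    [0, 0, 0],
    [0, 0, 0],
    [0, 0, 0],
    [0, 0, 0],
    [0, 0, 0],
    [0, 0, 0],
    [0, 0, -1],
    [0, 0, -2],
    [0, 0, -3],
  ],
  yaw=[1.5, 3, 4.5, 6, 7.5, 9, 10.5, 11.3, 11.3, 11.3],
)

```text
time: 27.3
eef_pos: [0.4019, -0.1687, 0.1672]
tcp_rot: [[0.181, 0.983, 0.001], [0.983, -0.181, -0.001], [-0.0, 0.001, -1.0]]
ft_force: [0.9, 0.5, -1.9]
finger_gap: 0.0144
grasp_force: 108.1
```

```bash
python3 -c "
from h import *
tilt('w30')"
```

```text
edges [131, 132, 133, 134] eef [ 0.4003 -0.1681  0.1637] ft [-2.   0.7 -5.2] q [ -3.  23.  24. 133. -20.  27.  27.] t 27.35
0 [128, 204] [ 0.4238 -0.0402  0.1257]
5 [136, 199] [ 0.4229 -0.0456  0.1146]
10 [145, 196] [ 0.4217 -0.0519  0.104 ]
15 [154, 193] [ 0.4204 -0.0591  0.094 ]
20 [163, 191] [ 0.4189 -0.0671  0.0847]
```

>>> drive_tool(
  claw=[0, 0, 0, 0, 0, 0, 0, 0, 0, 0],
  slide=[
    [0, 0, -0.8],
    [0, 0, -1.8],
    [0, 0, -2.8],
    [0, 0, -3.4],
    [0, 0, -3.7],
    [0, 0, -3.85],
    [0, 0, -3.95],
    [0, 0, -4.05],
    [0, 0, -4.1],
    [0, 0, -4.1],
  ],
  yaw=[0, 0, 0, 0, 0, 0, 0, 0, 0, 0],
)

```text
time: 28.35
eef_pos: [0.4017, -0.1687, 0.0453]
tcp_rot: [[0.182, 0.983, 0.001], [0.983, -0.182, -0.0], [-0.0, 0.001, -1.0]]
ft_force: [-0.0, 0.6, -2.0]
finger_gap: 0.0142
grasp_force: 108.0
```

```bash
python3 -c "
from h import *
tilt('w31')"
```

```text
edges [131, 132, 133, 134] eef [ 0.4017 -0.1687  0.0453] ft [-0.2  0.1 -1.8] q [ 10.  36.   7. 137. -31.   8.  37.] t 28.4
0 [128, 204] [ 0.4253 -0.0409  0.0073]
5 [136, 199] [ 0.4243 -0.0463 -0.0038]
10 [145, 196] [ 0.4232 -0.0526 -0.0144]
15 [154, 193] [ 0.4218 -0.0598 -0.0244]
20 [163, 191] [ 0.4203 -0.0678 -0.0337]
```

>>> drive_tool(
  claw=[14, 14, 14, 14, 14, 14],
  slide=[
    [0, 0, -0.05],
    [0, 0, -0.1],
    [0, 0, -0.15],
    [0, 0, -0.2],
    [0, 0, -0.23],
    [0, 0, -0.23],
  ],
  yaw=[0, 0, 0, 0, 0, 0],
  force=20,
)

```text
time: 29.0
eef_pos: [0.4015, -0.1689, 0.0381]
tcp_rot: [[0.182, 0.983, 0.0], [0.983, -0.182, -0.0], [-0.0, 0.0, -1.0]]
ft_force: [-0.5, -0.3, 3.8]
finger_gap: 0.0149
grasp_force: 97.9
```

>>> drive_tool(
  claw=[14, 15, 17, 20, 30, 50, 85, 85, 85, 85],
  slide=[
    [0, 0, 0.03],
    [0, 0, 0.05],
    [0, 0, 0.05],
    [0, 0, 0.05],
    [0, 0, 0.05],
    [0, 0, 0.05],
    [0, 0, 0.05],
    [0, 0, 0.05],
    [0, 0, 0.05],
    [0, 0, 0.05],
  ],
  yaw=[0, 0, 0, 0, 0, 0, 0, 0, 0, 0],
)

```text
time: 30.0
eef_pos: [0.4015, -0.1688, 0.0396]
tcp_rot: [[0.182, 0.983, -0.0], [0.983, -0.182, -0.0], [-0.0, -0.0, -1.0]]
ft_force: [0.0, -0.2, 0.8]
finger_gap: 0.085
grasp_force: 0.0
```

>>> drive_tool(
  claw=[85, 85, 85, 85, 85, 85, 85, 85, 85, 85],
  slide=[
    [0, 0, 0.3],
    [0, 0, 1],
    [0, 0, 2],
    [0, 0, 3],
    [0, 0, 4.5],
    [0, 0, 6],
    [0, 0, 7],
    [0, 0, 7],
    [0, 0, 7],
    [0, 0, 7],
  ],
  yaw=[0, 0, 0, 0, 0, 0, 0, 0, 0, 0],
)

```text
time: 31.0
eef_pos: [0.4009, -0.1683, 0.2491]
tcp_rot: [[0.181, 0.983, -0.001], [0.983, -0.181, 0.001], [0.0, -0.001, -1.0]]
ft_force: [-0.8, -0.2, -0.1]
finger_gap: 0.0851
grasp_force: 0.0
```

```bash
python3 - <<'E'
from h import *
s=arm.get_state(); print(s['eef_pos'],s['finger_gap'],s['grasp_force'],s['ft_force'],s['qd'].round(2))
im=snap('wrist','w32'); ci=arm.camera_info('wrist'); g=cv2.cvtColor(im,7).astype(int)
# dark handle mask and expected projections, lifter flat at heading from tool, origin 60 mm ahead of the grip
o=np.array([.4015,-.1689,0])+.060*s['tcp_rot'][:,0]; x=s['tcp_rot'][:,0]
P=lambda a,z:np.round(proj('wrist',o+x*a/1e3+np.array([0,0,z/1e3]),ci))
for n,a,z in [('handle front',-21,67),('back',-111,67),('heel',0,12),('tip',70,1)]: print(n,P(a,z))
col=g[:,274:290].mean(1); d=np.diff(col); print([(r,int(d[r])) for r in range(60,360) if abs(d[r])>10])
topplate('t4',.055)
E
```

```text
[ 0.40091544 -0.16830261  0.24909425] 0.08509023610315333 0.0 [-0.77944386 -0.18251052 -0.14770815] [ 0.68  1.07 -0.41  0.1   0.07 -0.06  0.02]
handle front [283. 142.]
back [283. 237.]
heel [283. 116.]
tip [283.  43.]
[(117, -16), (118, 12), (138, 13), (145, -25), (146, -41), (147, -19), (236, 32), (237, 16), (257, 10), (329, -10)]
1553 [ 598.196356   -265.68686322] ((596.6284790039062, -265.39630126953125), (107.1039047241211, 105.96021270751953), 82.69884490966797)
```

Measured against a flat pose, the lifter's handle and heel edges line up (rows 117, 146 and 237 against a predicted 116, 142 and 237). The plate is centred on the stand and the gripper is clear, so I'm handing in.

```bash
python3 -c "
from station import arm
print(arm.finish_job())"
```

```text
the job is handed in; nothing more can be done
None
```

The job is handed in: by the last camera measurements the glass plate rests about 1 mm off the stand's centre and square to it, the lifter stands flat on the open bench, and the gripper is clear. I didn't measure the cup, tube and beaker at the end, and the hand-in returned no verdict.

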